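# Set and lock the brake knob of a servo test stand

## Robot

A 7-joint arm with a two-finger parallel gripper is mounted at the origin on the work surface. World frame = base frame: x ahead of the robot, y to its left, z up, the work surface at z = 0. Lengths are in m, angles in rad, forces in N, time in s.
With the tool pointing down it reaches from about 0.425 to 0.925 m from the base axis. Payload 6.8 kg.
Tool frame: the origin (TCP) lies where the fingers leave the gripper's body, on its centre line; the fingertips stand 73 mm ahead of it and the grasp point (between the pads) lies 54 mm ahead of it; z points along the fingers, x is the direction in which the jaws open and shut, and the axes are right-handed (so a half turn about z gives the same grasp; the last joint's range is limited). The gripper opens to 85 mm and grips with 20 to 120 N. Pads are 22 mm wide; open, the fingers measure 114 mm over their backs; the gripper's body (76 mm by 85 mm) begins 54 mm behind the grasp point. The pads swing forward as they close: fully open they stand 13 mm farther back than shut.
Start: joints at [-1.262, 0.477, 0.022, 1.555, -0.011, 1.109, -0.083], TCP at [0.273, 0.617, 0.304] pointing down, gripper open.
Joint ranges: [-2.96, 2.96], [-0.34, 2.1], [-1.41, 1.46], [0.24, 2.44], [-1.37, 4.51], [0.17, 1.92], [-2.96, 2.96]. Speed limits (rad/s): [2.39, 2.39, 3.14, 3.14, 3.14, 3.14, 3.14].

## Interface

Orientations are given as [roll, pitch, yaw] about the fixed x, y, z axes, in that order (R = Rz(yaw) Ry(pitch) Rx(roll)).
In Python, from plant import read_state, snapshot, camera_model, sign_off, boxes_of gives the robot as it stands.
- The arm moves only by the tool play_rows, never from a script. Its arguments are lists of equal length, an entry for each row: "translation": the shift along the tool's x, y, z in mm, a list of three; "turn": the turn, a rotation vector about the tool's x, y, z in rad, a list of three; "hand": the opening, from 0 (shut) to 1 (fully open). A call has 1 to 10 rows; each row shifts and turns the pose as measured when the row begins, along the tool's axes as they then stand; what a row does not reach is not made up. A row lasts 1/12 s, in which the tool goes at most 41.7 mm and 7.16 degrees, less where a joint would pass 70% of its speed; a pose out of reach is approached as far as the arm can. A call is refused whole if a number of a shift passes 41.7 or a number of a turn 0.125, either way. A call with a gripper value outside its range is refused whole. The fingers move at their own pace and stop on an object; the grip force is fixed at half the most. Time passes only in rows, so rows that do not move let the fingers close. It gives the time, the measured TCP pose, the force and the opening at its end, in the units of the state.
- read_state(): the state, without advancing time (a new reading comes with each control period).
- snapshot(name): name is "scene" or "side" or "wrist"; returns (picture, depth): 420x560x3 uint8, red, green, blue; 420x560 float32, m along the optical axis (not along the pixel's ray), 0 where there is no reading.
- camera_model(name): a dict with "K" (3x3 intrinsics, pixels), "dist" ([k1, k2, p1, p2, k3] as OpenCV has them; the pictures are not rectified), "rvec" (rotation vector, rad) and "tvec" (3), from world to camera coordinates, as OpenCV has them. Camera axes: x right, y down, z forward; pixel columns grow to the right and rows downward; lengths in m; the calibration is good to about 2 mm. A picture is of the moment at which its call begins: read the wrist's pose just before it. camera_model takes no time and is no camera call; for the wrist camera it gives the pose at the moment of the call.
- sign_off(): hands the job in, once; it reports no verdict.
Trained networks look in the newest picture that a camera, given by its name, has taken for a name from the list of things; names that differ only in an ending like _2 or _b are one class to them, and where a whole thing is asked for, a point or a joint stands for the part that bears it (a point fixed in the world has none). Each returns a list of dicts, best first, with "conf" (0 to 1); they miss things now and then, are a little off and sometimes report something else, mostly with a low value. They report only what shows in the picture. A call takes as long as a camera call. They do not tell look-alikes from the thing itself.
- boxes_of(camera, name): "location" ([column, row] in pixels, amid what is visible of it).
The state is a dict: "clock": time; "joints": joint angles; "qd": joint speeds; "effort": joint torques, N m; "tcp_pos": TCP position; "tcp_rot": TCP orientation; "ft_force": force on the tool from outside, world axes, zero at the start; "torque": the same for the moment, N m; "opening": finger opening in m.
Only numpy, scipy, OpenCV 4.12 (cv2) and the standard library are available. Lean on these libraries where they do the work, as an engineer would, in place of code of your own. Each camera call takes 0.05 s, during which the arm holds its last target.

## Task

Set the servo test stand for tonight's run: turn its brake knob until the pointer stands at the arrow on the setting ring, then pull the knob straight up, all the way out, so that it locks there, and let go of it. The locking notch under the ring lies a few degrees to one side or the other of the arrow, so feel for it with light pulls: never force the knob against the printed ring, and leave the mug, screwdriver and loose servo where they are.

Things in the scene. Friction and masses are not known exactly. Their poses are not given: they have to be found in the camera images.
- knob_grip (a point): Centre of the orange brake knob's grip bar, on the knob's upright axis (z up), 36 mm above the drum's top, 12 mm below the bar's top. Bar 46 mm long (x), 14 wide (y), 36 tall, on a disc 48 mm across and 8 mm thick. x points along the bar to the pointer, which lies on one side only. Turning friction 0.08 N m
- pointer_tip (a point): Tip of the short nose on the knob's disc, the pointer, 30 mm from the knob's axis and 28 mm below knob_grip, in the direction of the knob's x. At the start the knob is pushed in and the pointer is 25 to 80 degrees counter-clockwise (seen from above) of the arrow
- ring: White setting ring on top of the drum, concentric with the knob: outside 88 mm, inside 62 mm, 3 mm thick, with one raised black arrow pointing inwards; it carries the hidden lock plate and its notch. Origin on the knob's axis at the ring's underside (drum's top); x points to the arrow, z up. The printed plate cracks if loaded by more than 25 N (by pulling off the notch, or twisting once locked)
- arrow_tip (a point): Inner tip of the arrow on the ring, 33 mm from the knob's axis, 6 mm above the ring's underside
- knob_lift (a joint): How far the knob is pulled up (m): 0 pushed in, 0.010 fully out. Sliding takes 3 N plus the knob's 0.8 N weight; it stays where it is left. Off the notch it rises only 1.5 mm to a hard stop; in the notch the full 10 mm to an end stop, and then cannot turn. The notch's centre lies up to 0.17 rad (10 degrees) either side of the arrow and accepts the knob within about 0.02 rad either way
- stand: The stand, fixed to the table: wooden block 120 x 120 x 60 mm with a black drum 96 mm across on it, up to 100 mm above the table. Origin under its centre, x front to back, z up
- mug: Orange mug, 80 mm across and 90 mm tall, loose; origin at the centre of its underside. Not to be disturbed
- driver: Screwdriver lying on the table, about 200 mm long, loose. Not to be disturbed
- servo: Small black servo motor, 54 x 20 x 41 mm, loose; origin at the centre of its underside. Not to be disturbed
Not all that is in view belongs to the job. Several things have the shape of the stand; the one meant has the colours described above.

How it is judged:
On the way, in this order (a step that is already met when the one before it is completed fails the run):
1. the knob, still pushed in, is turned until its pointer stands at the arrow (tips within 9 mm) (horizontal distance between pointer_tip and arrow_tip below 0.009 m and value of joint knob_lift below 0.003 m), for 0.1 s.
2. the knob is pulled out at the arrow, at least 8.5 mm (horizontal distance between pointer_tip and arrow_tip below 0.009 m and value of joint knob_lift above 0.0085 m), for 0.2 s.
At the end, for the whole second after the job is handed in: the pointer's tip is within 9 mm of the arrow's tip (3 mm when exactly in line) and the knob is left pulled out by at least 8 of its 10 mm (horizontal distance between pointer_tip and arrow_tip below 0.009 m and value of joint knob_lift above 0.008 m); the robot touches nothing.
It fails at once if the setting ring or its lock plate is loaded with more than 25 N (contact force between ring and anything else above 25 N).
It fails at once if the mug is moved by more than 20 mm (distance of mug from where it was at the start of the episode above 0.02 m).
It fails at once if the screwdriver is moved by more than 20 mm (distance of driver from where it was at the start of the episode above 0.02 m).
It fails at once if the servo is moved by more than 20 mm (distance of servo from where it was at the start of the episode above 0.02 m).
It also fails if it takes over 72 s, if anything falls off the work surface, if the arm or the gripper's body presses on something with over 40 N, if the wrist force passes 120 N, or if a joint passes its speed limit or range.

## Working session

There is one attempt and no reset: what is moved stays moved. The work goes in short steps, Python scripts to look and compute and a tool call to move; the robot and the scene stay as the last step left them, time stands still between calls to the robot, and variables do not carry over. Pictures are saved under pics/ and viewed, and the job is handed in when it is done.

Besides the shell and the picture viewer there is one more tool, called after "Call:" as name(argument=value, ...) on one line, values as JSON. play_rows: Moves the arm, as the interface text tells. Its arguments: {"type":"object","properties":{"translation":{"type":"array","items":{"type":"array","items":{"type":"number"}}},"turn":{"type":"array","items":{"type":"array","items":{"type":"number"}}},"hand":{"type":"array","items":{"type":"number"}}},"required":["translation","turn","hand"]}

```bash
mkdir -p pics; ls; python3 - <<'E'
from plant import *
import cv2
s=read_state(); print(s)
for n in ["scene","side","wrist"]:
    p,d=snapshot(n); cv2.imwrite(f"pics/{n}0.png",p[:,:,::-1])
    import numpy as np; np.save(f"pics/{n}0.npy",d)
    for k in ["knob_grip","pointer_tip","arrow_tip","stand"]:
        print(n,k,boxes_of(n,k)[:3])
print(read_state()['clock'])
E
```

```text
pics
{'clock': 0.0, 'joints': array([-1.26211802,  0.4778227 ,  0.02233804,  1.55647306, -0.01148274,
        1.10929496, -0.08309926]), 'qd': array([ 6.98313608e-04,  3.61831712e-04, -3.13725628e-05,  9.88474417e-05,
       -2.55994692e-03,  3.31958255e-04,  4.45086287e-05]), 'effort': array([-4.72390366e-05, -5.96447754e+01,  1.60719652e+00, -2.81209069e+01,
        1.22158119e-02,  9.30874347e-03,  1.46178877e-05]), 'tcp_pos': array([0.2730697 , 0.61678658, 0.30290129]), 'tcp_rot': array([3.14143789e+00, 1.86340603e-03, 1.15404921e+00]), 'ft_force': array([-0.26299055,  0.8829133 ,  0.14792814]), 'torque': array([-0.03139436, -0.03369169, -0.00666342]), 'opening': 0.08541244468725598}
scene knob_grip [{'location': [389.6, 170.9], 'conf': 0.97}, {'location': [252.7, 290.5], 'conf': 0.95}, {'location': [222.7, 212.9], 'conf': 0.76}]
scene pointer_tip [{'location': [227.1, 215.7], 'conf': 0.96}, {'location': [256.8, 287.8], 'conf': 0.71}, {'location': [387.7, 173.1], 'conf': 0.66}]
scene arrow_tip [{'location': [227.4, 233.7], 'conf': 0.76}]
scene stand [{'location': [262.9, 322.1], 'conf': 0.97}, {'location': [226.3, 250.9], 'conf': 0.83}, {'location': [265.9, 193.4], 'conf': 0.7}]
side knob_grip [{'location': [301.6, 233.6], 'conf': 0.85}, {'location': [182.9, 219.6], 'conf': 0.6}, {'location': [394.1, 205.9], 'conf': 0.55}]
side pointer_tip [{'location': [305.4, 237.6], 'conf': 0.98}, {'location': [205.0, 150.3], 'conf': 0.8}, {'location': [395.5, 203.6], 'conf': 0.76}]
side arrow_tip [{'location': [298.8, 251.4], 'conf': 0.6}]
side stand [{'location': [186.8, 251.8], 'conf': 0.97}, {'location': [393.4, 236.8], 'conf': 0.9}, {'location': [203.3, 179.4], 'conf': 0.84}]
wrist knob_grip []
wrist pointer_tip []
wrist arrow_tip []
wrist stand [{'location': [194.2, 401.9], 'conf': 0.76}, {'location': [1.0, 351.7], 'conf': 0.64}]
0.75
```

View pics/scene0.png

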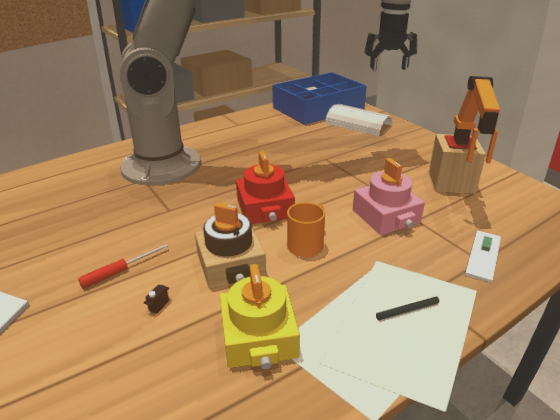

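View pics/side0.png

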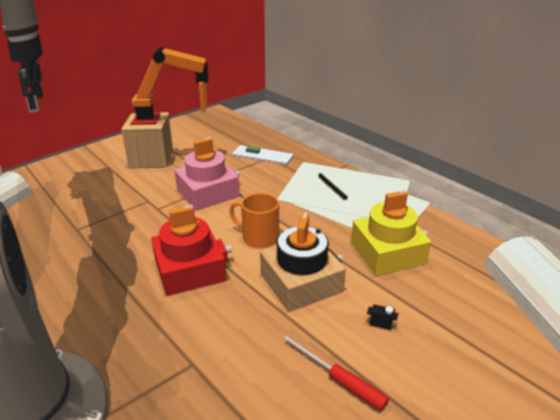

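View pics/wrist0.png

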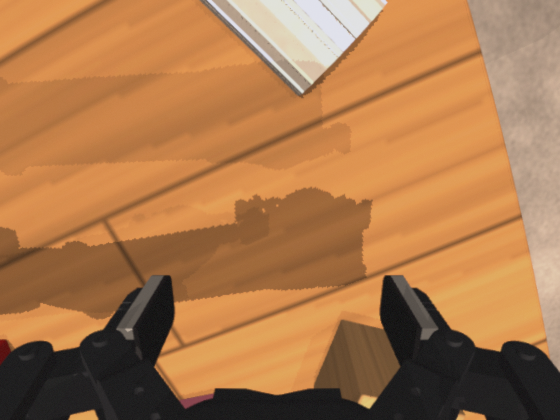

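The stand with the wooden block, black drum and white ring is at scene (228,235) and side (302,260). The mug is next to it at scene (306,230). I'll locate the stand from depth next.

```bash
cat > h.py <<'E'
import numpy as np, cv2
from plant import *
from scipy.spatial.transform import Rotation as Ro
def cloud(cam,d,mdl=None):
    m=mdl or camera_model(cam); K=np.array(m["K"],float); D=np.array(m["dist"],float)
    h,w=d.shape; u,v=np.meshgrid(np.arange(w),np.arange(h))
    p=cv2.undistortPoints(np.stack([u,v],-1).reshape(-1,1,2).astype(float),K,D).reshape(h,w,2)
    X=np.dstack([p[...,0]*d,p[...,1]*d,d])
    R=cv2.Rodrigues(np.array(m["rvec"],float))[0]; t=np.array(m["tvec"],float).ravel()
    W=(X-t)@R; W[d<=0]=np.nan
    return W
def proj(cam,P,mdl=None):
    m=mdl or camera_model(cam)
    return cv2.projectPoints(np.array(P,float).reshape(-1,1,3),np.array(m["rvec"],float),np.array(m["tvec"],float),np.array(m["K"],float),np.array(m["dist"],float))[0].reshape(-1,2)
E
python3 - <<'E'
from h import *
for c,box in [("scene",(195,200,265,285)),("side",(255,205,350,310))]:
    d=np.load(f"pics/{c}0.npy"); p=cv2.imread(f"pics/{c}0.png")[:,:,::-1]
    W=cloud(c,d); x0,y0,x1,y1=box
    w=W[y0:y1,x0:x1].reshape(-1,3); col=p[y0:y1,x0:x1].reshape(-1,3).astype(int)
    white=(col.min(1)>150)&(w[:,2]>.09); 
    orange=(col[:,0]>170)&(col[:,2]<90)&(w[:,2]>.1)
    black=(col.max(1)<60)&(w[:,2]>.05)
    top=(abs(w[:,2]-.103)<.004)
    for n,s in [("white",white),("orange",orange),("black",black)]:
        print(c,n,s.sum(),np.nanmedian(w[s],0).round(4),np.nanmin(w[s],0).round(3),np.nanmax(w[s],0).round(3))
    q=w[white]; A=np.c_[2*q[:,:2],np.ones(len(q))]
    print(" z",np.percentile(q[:,2],[10,50,90]))
    (cx,cy),r=cv2.minEnclosingCircle(q[:,:2].astype(np.float32)); print("circ",cx,cy,r)
    cv2.imwrite(f"pics/{c}_crop0.png",cv2.resize(p[y0:y1,x0:x1,::-1],None,fx=6,fy=6,interpolation=cv2.INTER_CUBIC))
# mug, servo
    print(W[225,306] if c=="scene" else W[220,262])
E
```

```text
scene white 367 [ 0.5277 -0.0626  0.102 ] [ 0.471 -0.108  0.099] [ 0.732 -0.002  0.151]
scene orange 420 [ 0.5357 -0.0661  0.145 ] [ 0.494 -0.115  0.1  ] [ 0.736 -0.028  0.149]
  return np.nanmean(a, axis, out=out, keepdims=keepdims)
Traceback (most recent call last):
ValueError: zero-size array to reduction operation fmin which has no identity
```

```bash
python3 - 2>/dev/null <<'E'
from h import *
for c,box in [("scene",(195,200,265,285)),("side",(255,205,350,310))]:
    d=np.load(f"pics/{c}0.npy"); p=cv2.imread(f"pics/{c}0.png")[:,:,::-1]
    W=cloud(c,d); x0,y0,x1,y1=box
    w=W[y0:y1,x0:x1].reshape(-1,3); col=p[y0:y1,x0:x1].reshape(-1,3).astype(int)
    top=(abs(w[:,2]-.1025)<.004)&(col.min(1)>120)&(abs(w[:,0]-.53)<.1)
    q=w[top]; (cx,cy),r=cv2.minEnclosingCircle(q[:,:2].astype(np.float32)); print(c,"ring circ",cx,cy,r,len(q))
    bt=(w[:,2]>.14)&(w[:,2]<.155)&(col[:,0]>col[:,2]+60)
    q=w[bt]; print("bar",q.mean(0),len(q),np.percentile(q[:,2],[50,95])); e=np.linalg.eigh(np.cov(q[:,:2].T)); print(np.degrees(np.arctan2(e[1][1,1],e[1][0,1])),np.sqrt(e[0]))
    bl=(w[:,2]>.055)&(w[:,2]<.065); q=w[bl]; print("block top",cv2.minAreaRect(q[:,:2].astype(np.float32)),len(q))
    cv2.imwrite(f"pics/{c}_crop0.png",cv2.resize(p[y0:y1,x0:x1,::-1],None,fx=6,fy=6,interpolation=cv2.INTER_CUBIC))
d=np.load("pics/scene0.npy");W=cloud("scene",d)
for n,b in [("mini",(430,75,500,195)),("mug",(285,204,328,255)),("servo",(145,285,170,312)),("drv",(80,245,170,287)),("red",(235,150,295,222)),("yel",(218,262,300,362))]:
    q=W[b[1]:b[3],b[0]:b[2]].reshape(-1,3); q=q[(q[:,2]>.012)&(q[:,0]>.1)]; print(n,np.nanpercentile(q,2,axis=0).round(3),np.nanpercentile(q,98,axis=0).round(3))
E
```

```text
scene ring circ 0.5140302777290344 -0.04348570853471756 0.04571531340479851 390
bar [ 0.62921301 -0.07689771  0.14604764] 308 [0.14667679 0.1484444 ]
165.28874678218781 [0.00766019 0.10305482]
block top ((0.4779823124408722, -0.02239897847175598), (0.1446375697851181, 0.23170703649520874), 57.968143463134766) 992
side ring circ 0.5122134685516357 -0.044202543795108795 0.047150492668151855 609
bar [ 0.50712766 -0.04972537  0.14695139] 145 [0.14780556 0.1496431 ]
-146.31772368801182 [0.00424987 0.01392836]
block top ((0.5268282294273376, 0.02626834064722061), (0.2702229917049408, 0.1199796199798584), 76.4018783569336) 1365
mini [0.494 0.493 0.017] [0.696 0.626 0.309]
mug [0.443 0.082 0.014] [0.59  0.158 0.089]
servo [ 0.531 -0.24   0.013] [ 0.562 -0.195  0.04 ]
drv [ 0.394 -0.33   0.012] [ 0.527 -0.15   0.027]
red [ 0.324 -0.013  0.018] [0.533 0.17  0.143]
yel [ 0.565 -0.168  0.018] [ 0.789 -0.035  0.147]
```

```bash
true
python3 - <<'E'
from h import *
s=read_state();m=camera_model("wrist")
R=cv2.Rodrigues(np.array(m["rvec"],float))[0]; C=-R.T@np.array(m["tvec"],float).ravel()
T=Ro.from_euler('xyz',s['tcp_rot']).as_matrix()
print("cam in tool",T.T@(C-s['tcp_pos'])); print((T.T@R.T).round(3)); print(m['K'],m['dist']); print(T.round(3))
g=np.array([.513,-.044,.30]); print("delta tool mm",T.T@(g-s['tcp_pos'])*1000)
E
```

```text
cam in tool [-0.00159892 -0.08059953 -0.07061546]
[[ 1.    -0.    -0.   ]
 [ 0.     0.95   0.312]
 [ 0.    -0.312  0.95 ]]
[[363.60884553   0.         276.79811019]
 [  0.         363.60884553 207.05107093]
 [  0.           0.           1.        ]] [-0.06831878  0.          0.          0.          0.        ]
[[ 0.405  0.914 -0.   ]
 [ 0.914 -0.405  0.   ]
 [ 0.    -0.    -1.   ]]
delta tool mm [-507.53956886  486.90562464    3.8773273 ]
```

View pics/side_crop0.png

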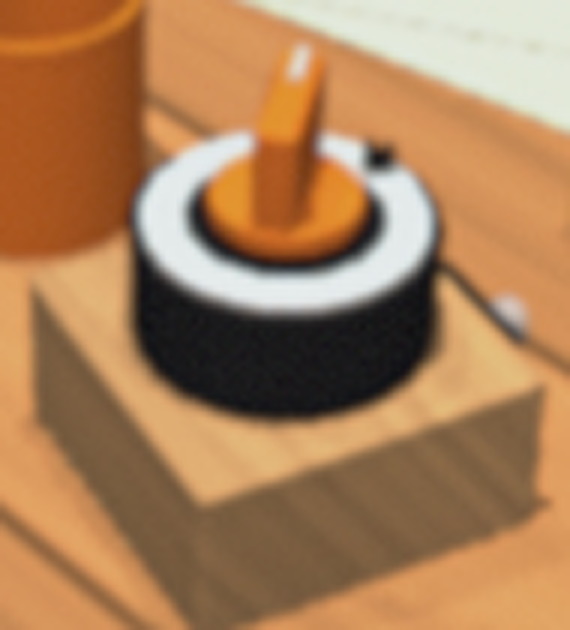

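View pics/scene_crop0.png

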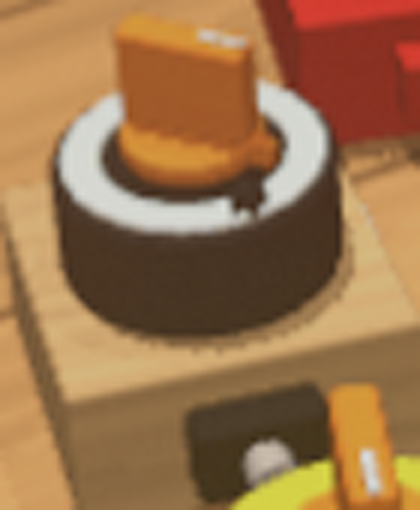

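```bash
python3 - <<'E'
from h import *
def ray(cam,uv,z):
    m=camera_model(cam); R=cv2.Rodrigues(np.array(m["rvec"],float))[0]; t=np.array(m["tvec"],float).ravel()
    n=cv2.undistortPoints(np.array([[uv]],float),np.array(m["K"]),np.array(m["dist"],float)).ravel()
    C=-R.T@t; r=R.T@np.array([n[0],n[1],1]); return C+r*(z-C[2])/r[2]
c=np.array([.513,-.044])
for cam,uv,z in [("side",(318,231),.106),("scene",(236,232),.106),("scene",(239,225),.108),("side",(304.5,215.5),.148),("scene",(232,206.5),.148)]:
    P=ray(cam,uv,z); d=P[:2]-c; print(cam,uv,P.round(4),np.hypot(*d).round(4),np.degrees(np.arctan2(d[1],d[0])).round(1))
E
```

```text
side (318, 231) [ 0.549  -0.0471  0.106 ] 0.0362 -5.0
scene (236, 232) [ 0.5522 -0.0449  0.106 ] 0.0392 -1.3
scene (239, 225) [ 0.5378 -0.0301  0.108 ] 0.0284 29.3
side (304.5, 215.5) [ 0.5217 -0.038   0.148 ] 0.0106 34.6
scene (232, 206.5) [ 0.5279 -0.037   0.148 ] 0.0164 25.1
```

Call:
play_rows(translation=[[-29,28,0],[-29,28,0],[-29,28,0],[-29,28,0],[-29,28,0],[-29,28,0],[-29,28,0],[-29,28,0],[-29,28,0],[-29,28,0]], turn=[[0,0,0],[0,0,0],[0,0,0],[0,0,0],[0,0,0],[0,0,0],[0,0,0],[0,0,0],[0,0,0],[0,0,0]], hand=[1,1,1,1,1,1,1,1,1,1])

```text
clock: 1.58
tcp_pos: [0.4117, 0.236, 0.3015]
tcp_rot: [-3.137, -0.008, 1.172]
ft_force: [0.7, -0.2, 0.6]
opening: 0.0854
```

Call:
play_rows(translation=[[-29,27,0],[-29,27,0],[-29,27,0],[-29,27,0],[-29,27,0],[-29,27,0],[-29,27,0],[-8,7,0],[0,0,0]], turn=[[0,0,0],[0,0,0],[0,0,0],[0,0,0],[0,0,0],[0,0,0],[0,0,0],[0,0,0.06],[0,0,0.12]], hand=[1,1,1,1,1,1,1,1,1])

```text
clock: 2.33
tcp_pos: [0.5146, -0.0592, 0.303]
tcp_rot: [3.139, -0.014, 0.98]
ft_force: [0.2, -0.2, -0.2]
opening: 0.0856
```

Call:
play_rows(translation=[[0,0,0],[0,0,0],[0,0,0],[0,0,0],[0,0,0],[0,0,0],[0,0,0],[0,0,0],[0,0,0],[0,0,0]], turn=[[0,0,0.123],[0,0,0.123],[0,0,0.123],[0,0,0.123],[0,0,0.123],[0,0,0.123],[0,0,0.123],[0,0,0.123],[0,0,0.123],[0,0,0.123]], hand=[1,1,1,1,1,1,1,1,1,1])

```text
clock: 3.17
tcp_pos: [0.5153, -0.0638, 0.305]
tcp_rot: [-3.128, -0.011, -0.268]
ft_force: [-0.0, -0.9, 0.3]
opening: 0.0853
```

Call:
play_rows(translation=[[0,0,0],[0,0,0],[-6,-8,0],[-6,-8,0],[0,0,0],[0,0,0]], turn=[[0,0,0.123],[0,0,0.123],[0,0,0.123],[0,0,0.123],[0,0,0.123],[0,0,0.123]], hand=[1,1,1,1,1,1])

```text
clock: 3.67
tcp_pos: [0.5142, -0.0432, 0.3065]
tcp_rot: [-3.121, 0.001, -1.017]
ft_force: [-0.8, -0.4, -0.0]
opening: 0.0857
```

```bash
python3 - <<'E'
from h import *
s=read_state(); m=camera_model("wrist"); p,d=snapshot("wrist")
np.savez("pics/w1.npz",d=d,p=p,**{k:np.array(v) for k,v in m.items()})
cv2.imwrite("pics/w1.png",p[:,:,::-1]); print(s['tcp_pos'],s['tcp_rot'],s['qd'].round(3))
for k in ["knob_grip","pointer_tip","arrow_tip"]: print(k,boxes_of("wrist",k))
E
```

```text
[ 0.51418869 -0.04322182  0.30645265] [-3.12109159e+00  6.88993716e-04 -1.01725094e+00] [-0.262  0.054  0.305  0.011 -0.123  0.014 -1.399]
knob_grip [{'location': [496.8, 17.7], 'conf': 0.77}, {'location': [13.6, 239.7], 'conf': 0.66}, {'location': [278.0, 204.4], 'conf': 0.55}, {'location': [122.6, 50.6], 'conf': 0.35}]
pointer_tip [{'location': [495.0, 17.8], 'conf': 0.98}, {'location': [277.9, 207.8], 'conf': 0.84}, {'location': [13.6, 235.8], 'conf': 0.6}]
arrow_tip [{'location': [263.6, 163.7], 'conf': 0.67}]
```

View pics/w1.png

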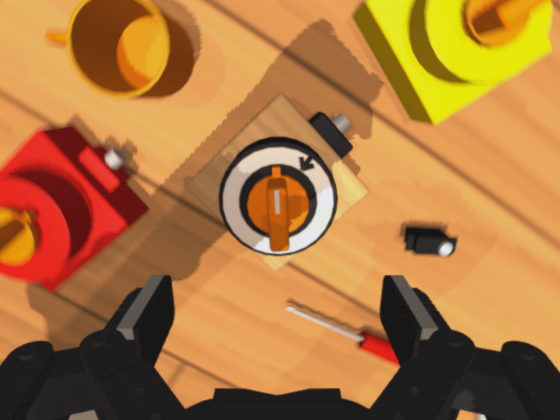

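The wrist view shows the knob at (278,205), its pointer nose at (276,172) and the arrow at (306,163). The arm was still moving, so I'll take another picture now that it holds still.

```bash
cat > meas.py <<'E'
from h import *
import sys
def grab(name):
    s=read_state(); m=camera_model("wrist"); p,d=snapshot("wrist")
    cv2.imwrite(f"pics/{name}.png",p[:,:,::-1])
    return s,m,p,d
def ray(m,uv,z):
    R=cv2.Rodrigues(np.array(m["rvec"],float))[0]; t=np.array(m["tvec"],float).ravel()
    n=cv2.undistortPoints(np.array(uv,float).reshape(-1,1,2),np.array(m["K"]),np.array(m["dist"],float)).reshape(-1,2)
    C=-R.T@t; r=np.c_[n,np.ones(len(n))]@R; return C+r*((z-C[2])/r[:,2])[:,None]
def topdown(m,p,c,z,half=.05,px=600):
    # rectified orthoview at height z: image right = world y-, up = world x+
    u=np.linspace(-half,half,px); X,Y=np.meshgrid(u,u) # col->X
    P=np.stack([c[0]-Y,c[1]-X,np.full_like(X,z)],-1)
    q=proj("wrist",P,m).reshape(px,px,2).astype(np.float32)
    return cv2.remap(p,q[...,0],q[...,1],cv2.INTER_CUBIC)
E
python3 - <<'E'
from meas import *
s,m,p,d=grab("w2"); print(s['tcp_pos'],s['tcp_rot'],abs(s['qd']).max())
W=cloud("wrist",d,m); 
ok=(np.hypot(W[...,0]-.513,W[...,1]+.044)<.06)
pi=p.astype(int)
ring=ok&(abs(W[...,2]-.103)<.004)&(pi.min(2)>130)
(cx,cy),r=cv2.minEnclosingCircle(W[ring][:,:2].astype(np.float32)); print("ring",cx,cy,r,np.median(W[ring][:,2]))
# ring via contour in image rays at z=.103
uv=np.argwhere(ring)[:,::-1]; q=ray(m,uv,.103); print("ring ray",cv2.minEnclosingCircle(q[:,:2].astype(np.float32)))
bar=ok&(W[...,2]>.143); q=W[bar]; print("bar",q.mean(0),cv2.minAreaRect(q[:,:2].astype(np.float32)),np.median(q[:,2]),len(q))
for z in (.103,.108,.148):
    cv2.imwrite(f"pics/td{int(z*1000)}.png",topdown(m,p,(cx,cy),z)[:,:,::-1])
print("cam",(-cv2.Rodrigues(np.array(m["rvec"],float))[0].T@np.array(m["tvec"],float).ravel()))
E
```

```text
[ 0.51418915 -0.04357736  0.30632993] [-3.12154738e+00  2.61807106e-04 -1.00768268e+00] 0.012316040187888016
ring 0.5125510692596436 -0.047078050673007965 0.04456564038991928 0.1036777299738097
ring ray ((0.5116663575172424, -0.046346623450517654), 0.044048767536878586)
bar [ 0.52051519 -0.03886274  0.29173971] ((0.5114868879318237, -0.044983431696891785), (0.045276522636413574, 0.11992742866277695), 33.020057678222656) 0.3011024564555094 29083
cam [ 0.57972496 -0.00283816  0.37851839]
```

View pics/td108.png

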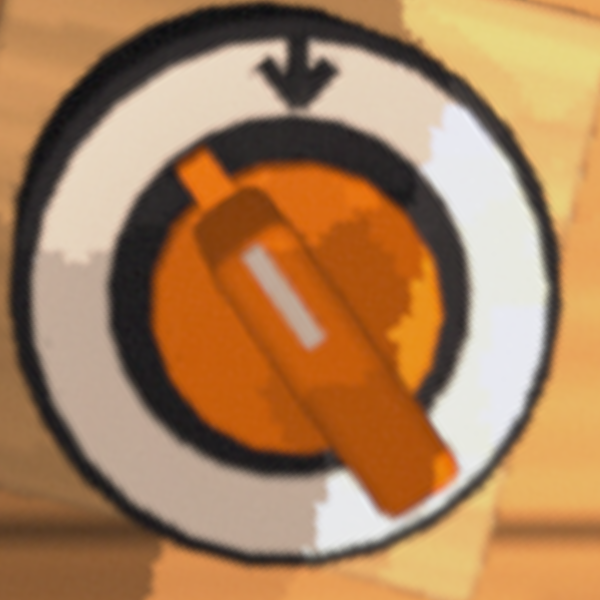

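```bash
python3 - <<'E'
from meas import *
s,m,p,d=grab("w3"); 
W=cloud("wrist",d,m); pi=p.astype(int)
c=np.array([.5116,-.0463])
ok=(np.hypot(W[...,0]-c[0],W[...,1]-c[1])<.03)
bar=ok&(abs(W[...,2]-.148)<.006); q=W[bar]; print("bar",q.mean(0),cv2.minAreaRect(q[:,:2].astype(np.float32)),np.median(q[:,2]),len(q))
e=np.linalg.eigh(np.cov(q[:,:2].T)); print("bar ang",np.degrees(np.arctan(e[1][1,1]/e[1][0,1])))
uv=np.argwhere(bar)[:,::-1]; r=ray(m,uv,.148); print("ray bar",cv2.minAreaRect(r[:,:2].astype(np.float32)))
T=Ro.from_euler('xyz',s['tcp_rot']).as_matrix()
print(T.round(3))
for c in ["scene","side"]:pass
E
```

```text
bar [ 0.51301563 -0.04509928  0.14825421] ((0.5119178891181946, -0.045785266906023026), (0.045767590403556824, 0.014004412107169628), 35.36397171020508) 0.14840655992073412 1329
bar ang 35.33625175536637
ray bar ((0.5125247836112976, -0.045414768159389496), (0.046492256224155426, 0.013833675533533096), 35.356285095214844)
[[ 0.533 -0.846  0.017]
 [-0.846 -0.533  0.011]
 [-0.    -0.02  -1.   ]]
```

Call:
play_rows(translation=[[0.7,3,0],[0,0,0],[0,0,25],[0,0,25],[0,0,25],[0,0,20],[0,0,0]], turn=[[-0.02,0,-0.054],[0,0,0],[0,0,0],[0,0,0],[0,0,0],[0,0,0],[0,0,0]], hand=[1,1,1,1,1,1,1])

```text
clock: 4.55
tcp_pos: [0.5147, -0.0469, 0.2101]
tcp_rot: [-3.133, -0.003, -0.95]
ft_force: [-1.0, 0.6, -1.2]
opening: 0.0856
```

```bash
cat > tgt.py <<'E'
from h import *
import sys
def tgt(c,z,yaw):
    s=read_state(); T=Ro.from_euler('xyz',s['tcp_rot']); G=Ro.from_euler('xyz',[np.pi,0,yaw])
    print("t",s['clock'],"pos",s['tcp_pos'].round(4),"rot",s['tcp_rot'].round(4),"F",s['ft_force'].round(2),"M",s['torque'].round(2),"open",round(s['opening'],4),"qd",abs(s['qd']).max().round(3))
    print("shift mm",(T.inv().apply(np.array([c[0],c[1],z])-s['tcp_pos'])*1000).round(2),"turn",(T.inv()*G).as_rotvec().round(4))
if __name__=="__main__":
    a=list(map(float,sys.argv[1:])); tgt(a[:2],a[2],a[3])
E
python3 tgt.py .512 -.0458 .190 -0.954
```

```text
t 4.55 pos [ 0.5147 -0.0469  0.2101] rot [-3.1325e+00 -2.8000e-03 -9.4970e-01] F [-1.    0.62 -1.25] M [-0.04  0.05  0.02] open 0.0856 qd 0.036
shift mm [-2.57  1.74 20.11] turn [-0.0091 -0.0027  0.0043]
```

Call:
play_rows(translation=[[-2.6,1.7,0],[0,0,10],[0,0,9],[0,0,0]], turn=[[-0.009,-0.003,0.004],[0,0,0],[0,0,0],[0,0,0]], hand=[1,1,1,1])

```text
clock: 4.88
tcp_pos: [0.5129, -0.0462, 0.1921]
tcp_rot: [-3.139, -0.001, -0.955]
ft_force: [-0.2, 0.5, -0.7]
opening: 0.0854
```

```bash
python3 tgt.py .512 -.0458 .190 -0.954; python3 - <<'E'
from meas import *
grab("w4")
E
```

```text
t 4.8833 pos [ 0.5129 -0.0462  0.1921] rot [-3.1393e+00 -9.0000e-04 -9.5490e-01] F [-0.24  0.46 -0.7 ] M [ 0.08  0.01 -0.04] open 0.0854 qd 0.024
shift mm [-0.86  0.5   2.06] turn [-0.0023 -0.0009 -0.0009]
```

View pics/w4.png

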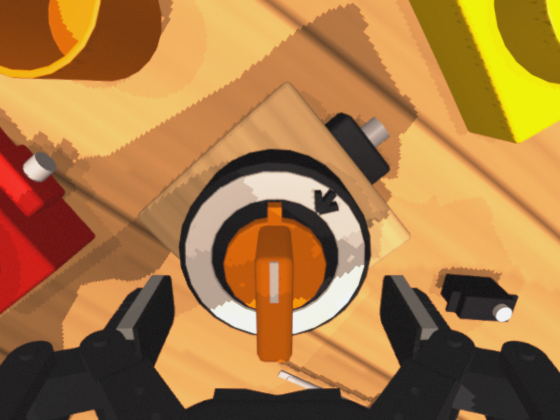

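The bar is centred between the fingers: its top is at column 275, with the fingers at about 155 and 400. The pointer nose is at (275,210) and the arrow at (326,203). Closing now.

Call:
play_rows(translation=[[-0.6,0.5,1.5],[0,0,0],[0,0,0],[0,0,0],[0,0,0],[0,0,0],[0,0,0],[0,0,0],[0,0,0],[0,0,0]], turn=[[0,0,0],[0,0,0],[0,0,0],[0,0,0],[0,0,0],[0,0,0],[0,0,0],[0,0,0],[0,0,0],[0,0,0]], hand=[0.6,0.4,0.3,0.2,0.1,0,0,0,0,0])

```text
clock: 5.77
tcp_pos: [0.513, -0.0451, 0.1934]
tcp_rot: [-3.135, 0.0, -0.954]
ft_force: [0.1, 0.3, 0.2]
opening: 0.0132
```

```bash
python3 tgt.py .512 -.0458 .190 -0.954
```

```text
t 5.7667 pos [ 0.513  -0.0451  0.1934] rot [-3.1351  0.     -0.9542] F [0.12 0.26 0.17] M [-0.05  0.06  0.  ] open 0.0132 qd 0.002
shift mm [0.01 1.29 3.43] turn [-0.0065  0.     -0.0002]
```

Call:
play_rows(translation=[[0,0,0.2],[0,0,0.2],[0,0,0.2],[0,0,0.2],[0,0,0.2]], turn=[[0,0,0.1],[0,0,0.1],[0,0,0.1],[0,0,0.1],[0,0,0]], hand=[0,0,0,0,0])

```text
clock: 6.18
tcp_pos: [0.5131, -0.0453, 0.1934]
tcp_rot: [-3.136, 0.004, -1.372]
ft_force: [-1.7, -0.1, 3.9]
opening: 0.013
```

```bash
python3 tgt.py .512 -.0458 .190 -1.5708
```

```text
t 6.1833 pos [ 0.5131 -0.0453  0.1934] rot [-3.1356  0.0038 -1.3719] F [-1.68 -0.1   3.9 ] M [-0.08  0.37 -0.09] open 0.013 qd 0.074
shift mm [0.25 1.17 3.4 ] turn [-0.0056  0.0044  0.1989]
```

Call:
play_rows(translation=[[0,0,0],[0,0,0],[0,0,0]], turn=[[0,0,0.1],[0,0,0.09],[0,0,0]], hand=[0,0,0])

```text
clock: 6.43
tcp_pos: [0.513, -0.0454, 0.1934]
tcp_rot: [-3.137, 0.004, -1.565]
ft_force: [-0.4, 0.7, 1.1]
opening: 0.0127
```

```bash
python3 tgt.py .512 -.0458 .190 -1.5708; python3 - <<'E'
from meas import *
s,m,p,d=grab("w5")
cv2.imwrite("pics/td5.png",topdown(m,p,(.512,-.0458),.107)[:,:,::-1])
E
```

```text
t 6.4333 pos [ 0.513  -0.0454  0.1934] rot [-3.1367  0.0042 -1.5648] F [-0.41  0.7   1.06] M [-0.14  0.17 -0.1 ] open 0.0127 qd 0.084
shift mm [0.42 1.06 3.41] turn [-0.0049  0.0042  0.006 ]
```

View pics/w5.png

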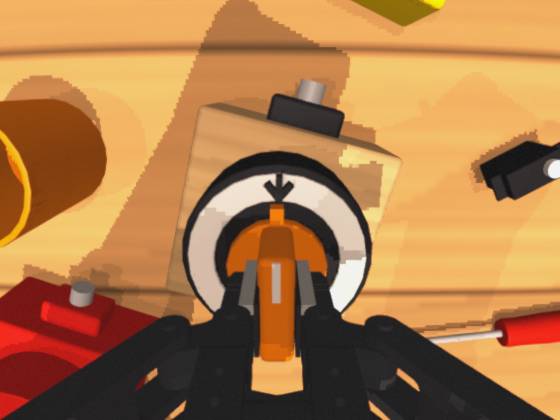

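View pics/td5.png

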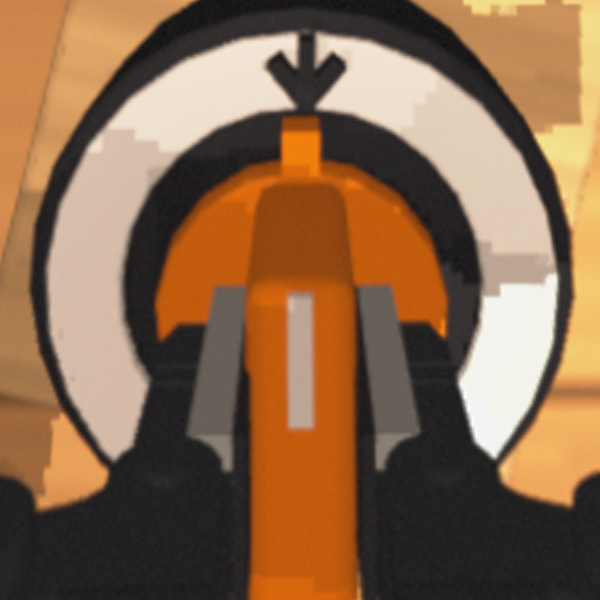

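Call:
play_rows(translation=[[0,0,-0.5],[0,0,-0.5]], turn=[[0,0,0],[0,0,0]], hand=[0,0])

```text
clock: 6.65
tcp_pos: [0.513, -0.0453, 0.194]
tcp_rot: [-3.137, 0.003, -1.555]
ft_force: [1.3, 1.0, -3.1]
opening: 0.0127
```

Call:
play_rows(translation=[[0,0,-0.5],[0,0,-0.5]], turn=[[0,0,0],[0,0,0]], hand=[0,0])

```text
clock: 6.82
tcp_pos: [0.513, -0.0453, 0.1948]
tcp_rot: [-3.136, 0.003, -1.552]
ft_force: [0.8, -0.5, -4.2]
opening: 0.0131
```

Call:
play_rows(translation=[[0,0,-0.5],[0,0,-0.5]], turn=[[0,0,0],[0,0,0]], hand=[0,0])

```text
clock: 6.98
tcp_pos: [0.5131, -0.0453, 0.1954]
tcp_rot: [-3.136, 0.003, -1.55]
ft_force: [3.8, -1.4, -14.0]
opening: 0.0129
```

Call:
play_rows(translation=[[0,0,-0.5],[0,0,-0.5]], turn=[[0,0,0],[0,0,0]], hand=[0,0])

```text
clock: 7.15
tcp_pos: [0.513, -0.0451, 0.1954]
tcp_rot: [-3.136, 0.002, -1.549]
ft_force: [5.5, -0.9, -15.3]
opening: 0.0125
```

Call:
play_rows(translation=[[0,0,-0.2],[0,0,-0.2],[0,0,-0.2],[0,0,-0.2]], turn=[[0,0,-0.02],[0,0,-0.02],[0,0,-0.02],[0,0,-0.02]], hand=[0,0,0,0])

```text
clock: 7.48
tcp_pos: [0.513, -0.045, 0.1956]
tcp_rot: [-3.136, 0.0, -1.463]
ft_force: [1.4, 0.5, -9.0]
opening: 0.0131
```

```bash
python3 tgt.py .512 -.0458 .190 -1.595
```

```text
t 7.4833 pos [ 0.513  -0.045   0.1956] rot [-3.1361e+00  2.0000e-04 -1.4630e+00] F [ 1.4   0.51 -8.99] M [-0.16 -0.69 -0.13] open 0.0131 qd 0.205
shift mm [0.66 1.13 5.63] turn [-0.0055  0.0006  0.132 ]
```

Call:
play_rows(translation=[[0,0,-0.25],[0,0,-0.25],[0,0,-0.25],[0,0,-0.25]], turn=[[0,0,-0.013],[0,0,-0.013],[0,0,-0.013],[0,0,-0.013]], hand=[0,0,0,0])

```text
clock: 7.82
tcp_pos: [0.513, -0.0452, 0.198]
tcp_rot: [-3.136, 0.002, -1.404]
ft_force: [0.5, 0.8, -4.8]
opening: 0.0127
```

Call:
play_rows(translation=[[0,0,-0.7],[0,0,-0.7],[0,0,-0.7],[0,0,-0.7]], turn=[[0,0,0],[0,0,0],[0,0,0],[0,0,0]], hand=[0,0,0,0])

```text
clock: 8.15
tcp_pos: [0.513, -0.0452, 0.2013]
tcp_rot: [-3.135, 0.002, -1.403]
ft_force: [0.6, 0.5, -4.6]
opening: 0.0128
```

Call:
play_rows(translation=[[0,0,-0.5],[0,0,-0.5],[0,0,-0.4],[0,0,-0.4]], turn=[[0,0,0],[0,0,0],[0,0,0],[0,0,0]], hand=[0,0,0,0])

```text
clock: 8.48
tcp_pos: [0.513, -0.0452, 0.2033]
tcp_rot: [-3.136, 0.002, -1.403]
ft_force: [1.4, 0.3, -5.5]
opening: 0.0128
```

Call:
play_rows(translation=[[0,0,-0.4],[0,0,-0.4],[0,0,-0.4],[0,0,-0.4]], turn=[[0,0,0],[0,0,0],[0,0,0],[0,0,0]], hand=[0,0,0,0])

```text
clock: 8.82
tcp_pos: [0.5129, -0.045, 0.2036]
tcp_rot: [-3.136, -0.0, -1.403]
ft_force: [5.9, -1.1, -15.7]
opening: 0.013
```

Call:
play_rows(translation=[[0,0,-0.1],[0,0,0],[0,0,0],[0,0,0],[0,0,0],[0,0,0]], turn=[[0,0,0],[0,0,0],[0,0,0],[0,0,0],[0,0,0],[0,0,0]], hand=[0,0,0.3,0.5,0.7,0.9])

```text
clock: 9.32
tcp_pos: [0.513, -0.0454, 0.2055]
tcp_rot: [-3.136, 0.002, -1.403]
ft_force: [0.0, 0.1, 0.0]
opening: 0.0609
```

```bash
python3 tgt.py .512 -.0458 .190 -1.595; python3 - <<'E'
from meas import *
s,m,p,d=grab("w6")
E
```

```text
t 9.3167 pos [ 0.513  -0.0454  0.2055] rot [-3.1358e+00  2.1000e-03 -1.4031e+00] F [0.03 0.14 0.03] M [-0.01 -0.04  0.01] open 0.0609 qd 0.011
shift mm [ 0.28  1.16 15.54] turn [-0.0056  0.0026  0.1919]
```

View pics/w6.png

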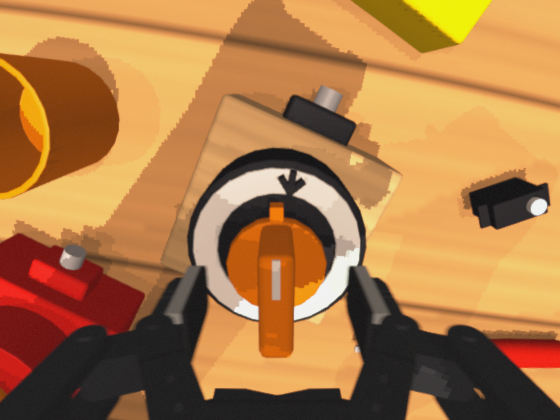

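The fingers are clear of the bar. The pointer at (277,208) is about 10° from the arrow at (291,192). I'll retreat upward and check from there.

Call:
play_rows(translation=[[0,0,-10],[0,0,-20],[0,0,-25],[0,0,-25],[0,0,-20],[0,0,0]], turn=[[0,0,0],[0,0,0],[0,0,0],[0,0,0],[0,0,0],[0,0,0]], hand=[1,1,1,1,1,1])

```text
clock: 9.87
tcp_pos: [0.5116, -0.0475, 0.3126]
tcp_rot: [-3.139, 0.002, -1.407]
ft_force: [0.3, -0.2, 0.2]
opening: 0.0853
```

```bash
python3 - <<'E'
from meas import *
s,m,p,d=grab("w7"); print(s['tcp_pos'],s['ft_force'])
W=cloud("wrist",d,m); c=np.array([.512,-.0458])
ok=(np.hypot(W[...,0]-c[0],W[...,1]-c[1])<.03)
bar=ok&(W[...,2]>.142)&(W[...,2]<.17); q=W[bar]; print("bar",cv2.minAreaRect(q[:,:2].astype(np.float32)),"top z",np.median(q[:,2]),len(q))
cv2.imwrite("pics/td7.png",topdown(m,p,(.512,-.0458),.107)[:,:,::-1])
pa,da=snapshot("side"); cv2.imwrite("pics/side7.png",pa[:,:,::-1])
E
```

```text
[ 0.51159029 -0.04754425  0.31259812] [ 0.28504419 -0.20223474  0.21756069]
bar ((0.5119088292121887, -0.04568329453468323), (0.04581598564982414, 0.013541077263653278), 9.449885368347168) top z 0.15839901865145561 1451
```

View pics/td7.png

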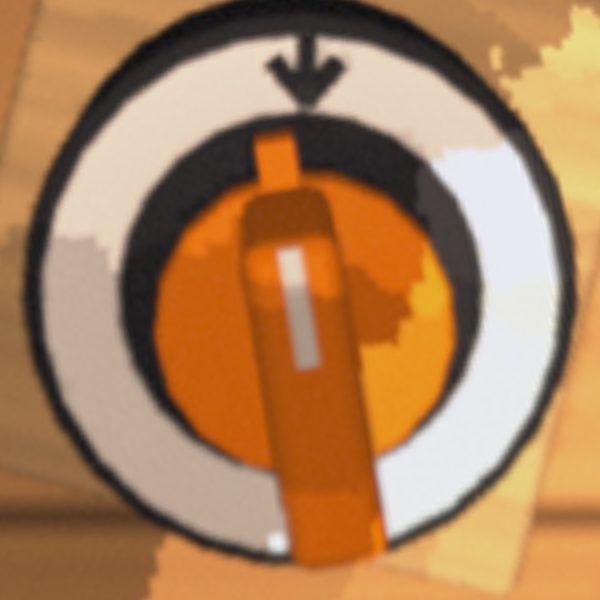

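View pics/side7.png

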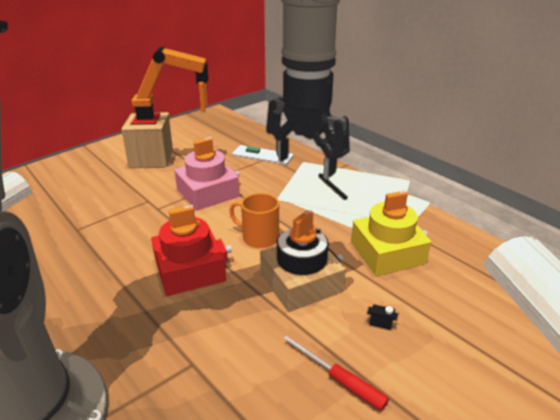

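The bar top rose from 0.1484 to 0.1584 m, which is a full 10 mm lift. The pointer is about 10° from the arrow, putting the tips about 6.5 mm apart. In the side view the gripper is clear and the mug (260,220), servo (382,316) and screwdriver (335,370) look unmoved.

```bash
python3 -c "
from plant import *
print(sign_off())"
```

```text
the job is handed in; nothing more can be done
None
```

The brake knob is set, pulled fully out and locked in its notch. I let go, backed the arm off and handed the job in at about 10 s of the 72 s allowed.

- **Turning:** I gripped the bar and turned the knob about 35° clockwise to the arrow while it was still pushed in.
- **Finding the notch:** A first light pull at the arrow met the hard stop after about 1.5 mm, with 15 N read at the wrist. I then swept counter-clockwise under a pull of about 9 N until the knob slid up freely, about 10° from the arrow. I pulled it up to its end stop, reading at most 16 N at the wrist between moves, so below the plate's 25 N limit.
- **Last checks:** The bar top rose from 0.1484 to 0.1584 m, a lift of 10 mm. The pointer stands about 10.5° from the arrow, which puts the tips about 6.5 mm apart against the 9 mm limit. The wrist force is near zero, and the gripper is open and well clear of the knob. The mug, screwdriver and servo look unmoved in the side picture, judged by eye only.
- **Disagreement:** The measured offset of 10 to 11° is slightly more than the stated 10° maximum. I put that down to my reading of the arrow's direction, which is only good to a degree or so.

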